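# Free the arbor press's holding pawl and press a drill bush home

### The arm

A 6-joint arm with a two-finger parallel gripper is mounted at the origin on the work surface. World frame = base frame: x ahead of the robot, y to its left, z up, the work surface at z = 0. Lengths are in m, angles in rad, forces in N, time in s.
With the tool pointing down it reaches from about 0.3 to 0.75 m from the base axis. Payload 8.5 kg.
Tool frame: the origin (TCP) lies at the very end of the fingers, on their centre line; the grasp point (between the pads) lies 19 mm behind it; z points along the fingers, y is the line along which they close (so a half turn about z gives the same grasp; the last joint's range is limited). The gripper opens to 85 mm and grips with 20 to 120 N. Pads are 22 mm wide; open, the fingers measure 114 mm over their backs; the gripper's body (76 mm by 85 mm) begins 54 mm behind the grasp point. The pads swing forward as they close: fully open they stand 13 mm farther back than shut.
Start: joints at [-1.39, 0.381, 1.297, -0, 1.464, -0.215], TCP at [0.212, -0.507, 0.231] pointing down, gripper open.
Joint ranges: [-3.11, 3.11], [-0.89, 2.33], [0.22, 2.48], [-1.42, 4.56], [0.17, 2.85], [-2.88, 2.88]. Speed limits (rad/s): [2.39, 2.39, 3.14, 3.14, 3.14, 3.14].

### API

Orientations are given as a unit quaternion [w, x, y, z].
In Python, from rig import read_state, viewer, job gives the robot as it stands.
- The arm moves only by the shell command python3 -m handwheel 'ROWS'. ROWS is JSON, a list of rows, each a list of 7 numbers: the closure, from -1 (fully open) to 1 (shut), then the shift along the tool's x, y, z in cm, then the turn, a rotation vector about the tool's x, y, z in rad. A call has exactly 8 rows; each row is the pose to reach, as a shift and turn from the pose commanded when the call began, along the tool's axes at that moment; what a row does not reach only later rows make up. A row lasts 1/8 s, in which the tool goes at most 62.5 mm and 10.7 degrees, less where a joint would pass 70% of its speed; a pose out of reach is approached as far as the arm can. A call with a gripper value outside its range is refused whole. The fingers move at their own pace and stop on an object; the grip force is fixed at half the most. Time passes only in rows, so rows that repeat a pose let the fingers close, or fill a call up. It gives the time, the measured TCP pose, the force, the opening and the grip force at its end, in the units of the state.
- read_state(): the state, without advancing time (a new reading comes with each control period).
- viewer.read_camera(name): name is "side" or "top" or "wrist"; returns (picture, depth): 400x640x3 uint8, red, green, blue; 400x640 float32, m along the optical axis (not along the pixel's ray), 0 where there is no reading.
- viewer.camera_model(name): a dict with "intrinsics" (3x3 intrinsics, pixels), "rvec" (rotation vector, rad) and "tvec" (3), from world to camera coordinates, as OpenCV has them; the wrist camera has in their place "T_tool_cam" (4x4, takes a point from camera to tool coordinates, whose origin is the TCP and whose axes are the flange's). Camera axes: x right, y down, z forward; pixel columns grow to the right and rows downward; lengths in m; the calibration is good to about 2 mm. A picture is of the moment at which its call begins: read the wrist's pose just before it. camera_model takes no time and is no camera call.
- job.job_done(): hands the job in; it is judged then, once.
The state is a dict: "clock": time; "joint_pos": joint angles; "joint_vel": joint speeds; "effort": joint torques, N m; "tcp_pos": TCP position; "orientation": TCP orientation; "wrist_force": force on the tool from outside, world axes, zero at the start; "torque": the same for the moment, N m; "opening": finger opening in m; "finger_force": force on a finger pad.
Only numpy, scipy, OpenCV 4.12 (cv2) and the standard library are available. Lean on these libraries where they do the work, as an engineer would, in place of code of your own. Each camera call takes 0.05 s, during which the arm holds its last target. There are 200 camera calls.

### The job

The bench arbor press is parked on its holding ratchet over a wooden drill-jig block whose brass bush stands proud of its bore. With the fingertips press the red thumb pad of the pawl down so that its nose swings clear of the ratchet teeth, then push the ball end of the lever down past the teeth until the ram has driven the bush flush with the top of the block, and leave the lever down and the pawl free. Do not lean hard on the lever while the pawl still holds it or lift the lever, let only the ram touch the block and bush, and pick up or shift nothing on the bench.

Things in the scene. Friction and masses are not known exactly. Their poses are not given: they have to be found in the camera images.
- press: green cast-iron arbor press fixed to the bench: base 218 x 115 x 24, head 60 wide (local y -30 to +30), its top 260 above the bench; a 22 x 22 steel ram 25 in front of the shaft stands up to 291 high. Origin on the bench below the pinion shaft; local -x is its front (lever ball side), +y its left (ratchet wheel, pawl), -y its right (lever)
- pawl_pad (a point): middle of the upper face of the pawl's red thumb pad, 30 x 30, 6 thick, left of the head (local x -16, y +56), about 266 above the bench as parked, clear from above; its pivot is 53 behind it. Pressed straight down (about 4 N) it sinks 18 mm to its stop and swings the brass nose out of the wheel
- pawl (a joint): angle of the pawl (rad): 0 with the nose fully in the teeth, grows as the pad is pressed down, clear of the teeth above 0.12, against its stop at 0.35. Its pivot is stiff: it stays where it is left
- lever_angle (a joint): angle of lever and ratchet wheel (rad), grows as the lever goes down: ball arm 0.55 above the horizontal at 0, 0.45 below it at 1.0. Starts at 0.03 to 0.22; the engaged pawl stops it near 0.27 (0.34 if leant on). One radian drives the ram 15 mm; at about 1.0 to 1.06 the ram face reaches the block's top. Friction holds the lever where it is left
- lever_ball (a point): centre of the black ball, diameter 30, at the end of the lever, 185 from the shaft axis; the steel bar is 13 thick. Pushing it down takes about 3 to 4 N until the ram meets the bush, then about 7 N, then it stops hard when the bush is flush
- lever_axis (a point): point on the shaft axis (along the press's local y), in the plane in which the bar swings, 200 above the bench. The ball is 200 + 185 sin(0.55 - lever angle) high and 185 cos(0.55 - lever angle) in front of this point (towards local -x)
- lever: the lever with its bar, ball, shaft and ratchet wheel, turning as one; origin on the shaft axis in the middle of the press, 200 above the bench
- block: brown wooden drill-jig block, 80 x 66 x 40, loose on the round steel anvil plate (top 38 above the bench) under the ram. Origin at the centre of its underside
- bore (a point): centre of the mouth of the block's bore, in its top face
- bush (a joint): how far the brass bush (diameter 18) has been driven into the block (m): 10 mm proud at 0, flush at 0.010. Starts at 0 to 0.003 and sits tight
- spare_bush: spare brass drill bush standing on the bench, diameter 18, height 32, like the one in the block; bystander, origin at the centre of its underside
- tape_measure: yellow tape measure standing on edge, 72 x 42 x 66; bystander, origin at the centre of its underside
- chisel: chisel with a wooden handle lying down, length 240, 26 thick; bystander, origin at the centre of its underside
- mallet: orange dead-blow mallet lying down, 250 long, head 100 wide and 56 high; bystander, origin at the centre of its underside
- glue: white glue bottle with a yellow label, diameter 60, height 190; bystander, origin at the centre of its underside
- screw_jar: amber glass jar with a steel lid, diameter 68, height 90; bystander, origin at the centre of its underside
- tin: blue-labelled finish tin, diameter 76, height 100; bystander, origin at the centre of its underside
There are look-alikes about, which are no part of the job. Leave any green look-alike of the block alone.

How it is judged:
On the way, in this order (a step that is already met when the one before it is completed fails the run):
1. the pawl is pressed clear of the teeth while the lever is still up (value of joint pawl above 0.12 rad and value of joint lever_angle below 0.35 rad), for 0.2 s.
2. the lever is pushed down past the teeth until the bush is flush (value of joint lever_angle above 0.9 rad and value of joint bush above 0.009 m), for 0.2 s.
At the end, for the whole second after the job is handed in: the pawl rests clear of the teeth (above 0.12 rad), the lever rests down (above 0.9 rad), the bush is flush with the block's top within 1 mm, and the block lies flat on the anvil within 12 mm of where it stood (all of step 2 and value of joint pawl above 0.12 rad and velocity of joint lever_angle between -0.05 and 0.05 rad/s and distance of bore from where it was at the start of the episode below 0.012 m and angle between block's own z axis and vertical below 0.06 rad and linear speed of block below 0.02 m/s); the robot touches nothing.
It fails at once if the lever is forced (over 20 N) against the engaged pawl (value of joint pawl below 0.08 rad and contact force between the fingers and lever above 20 N).
It fails at once if the lever is lifted (value of joint lever_angle below -0.02 rad).
It fails at once if the robot touches the block or the bush (contact force between any of the fingers, the arm and block above 1 N).
It fails at once if the block is shifted or lifted (distance of bore from where it was at the start of the episode above 0.012 m).
It fails at once if another thing on the bench is shifted over 30 mm or lifted (distance of any of spare_bush, tape_measure, chisel, mallet, glue, screw_jar, tin from where it was at the start of the episode above 0.03 m).
It also fails if it takes over 42 s, if anything falls off the work surface, if the arm or the gripper's body presses on something with over 40 N, if the wrist force passes 120 N, or if a joint passes its speed limit or range.

## Working session

There is one attempt and no reset: what is moved stays moved. The work goes in short steps, Python scripts to look and compute and a shell command to move; the robot and the scene stay as the last step left them, time stands still between calls to the robot, and variables do not carry over. Pictures are saved under pics/ and viewed, at most 10 in all, crops included, and the job is handed in when it is done.

```bash
mkdir -p pics; ls; cat > h.py <<'E'
import numpy as np,cv2
from rig import read_state,viewer,job
def cam(n):
    m=viewer.camera_model(n);K=np.array(m["intrinsics"]);R=cv2.Rodrigues(np.array(m["rvec"],float))[0];t=np.array(m["tvec"],float).ravel()
    return K,R,t
def cloud(n,d):
    K,R,t=cam(n);v,u=np.mgrid[:d.shape[0],:d.shape[1]]
    p=np.stack([(u-K[0,2])/K[0,0]*d,(v-K[1,2])/K[1,1]*d,d],-1)
    return (p-t)@R
E
python3 - <<'E'
from h import *
s=read_state();print(s)
for n in("side","top"):
    p,d=viewer.read_camera(n);cv2.imwrite(f"pics/{n}0.png",p[:,:,::-1]);np.savez(f"pics/{n}0.npz",p=p,d=d)
    K,R,t=cam(n);print(n,K.round(1).tolist(),(-R.T@t).round(3),R[2].round(3))
E
```

```text
pics
{'clock': 0.0, 'joint_pos': array([-1.39028133e+00,  3.81197260e-01,  1.29824711e+00, -2.41287778e-05,
        1.46362495e+00, -2.15335723e-01]), 'joint_vel': array([ 0.00012379, -0.00063069,  0.00119423,  0.00054193,  0.00160097,
        0.00119482]), 'effort': array([ 2.86084614e-04, -4.48464882e+01, -2.31280714e+01, -1.74703173e-04,
        4.79560462e-03,  2.19490005e-05]), 'tcp_pos': array([ 0.21199584, -0.50718104,  0.23071571]), 'orientation': array([-7.38431359e-04,  9.80476113e-01,  1.96636841e-01,  8.61623039e-07]), 'wrist_force': array([-0.07874961, -0.1057906 ,  0.0881811 ]), 'torque': array([ 0.017352  , -0.04211859, -0.02124609]), 'finger_force': 0.0, 'opening': 0.08577400042095006}
side [[422.0, 0.0, 321.8], [0.0, 422.0, 205.1], [0.0, 0.0, 1.0]] [0.002 0.612 0.905] [ 0.479 -0.58  -0.659]
top [[386.9, 0.0, 325.2], [0.0, 386.9, 199.5], [0.0, 0.0, 1.0]] [ 0.376 -0.014  1.504] [ 0.113  0.001 -0.994]
```

View pics/side0.png

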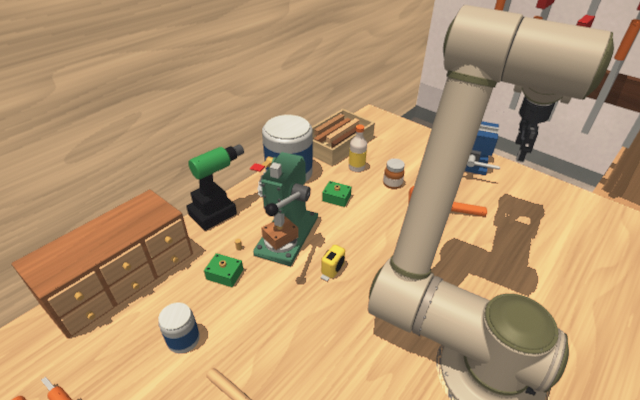

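View pics/top0.png

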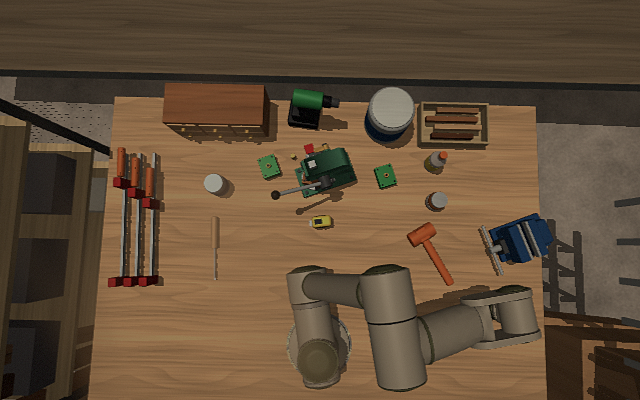

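The side view shows the press around (285,205), with the ball at (271,209) and the red pad at (257,167). In the top view the ball is at about (276,195), the bar runs to (325,183), and the red pad is at (309,149). The press front faces image left, which is world +y.

```bash
python3 - <<'E'
from h import *
def blobs(n,win,f):
    z=np.load(f"pics/{n}0.npz");p=z['p'].astype(int);d=z['d'];P=cloud(n,d)
    u0,u1,v0,v1=win;m=np.zeros(d.shape,np.uint8);m[v0:v1,u0:u1]=f(p)[v0:v1,u0:u1]
    k,l,st,c=cv2.connectedComponentsWithStats(m)
    for i in range(1,k):
        if st[i,4]>8: 
            q=P[(l==i)&(d>0)];print(n,st[i],c[i].round(1),np.median(q,0).round(4),q.min(0).round(3),q.max(0).round(3))
red=lambda p:(p[...,0]>120)&(p[...,1]<60)&(p[...,2]<60)
blk=lambda p:p.max(-1)<50
print('red');blobs('top',(290,340,135,165),red);blobs('side',(240,275,150,180),red)
print('blk');blobs('top',(262,300,180,210),blk);blobs('side',(255,290,195,225),blk)
# crops
for n,(u0,u1,v0,v1) in dict(top=(240,400,120,240),side=(220,340,110,290)).items():
    p=np.load(f"pics/{n}0.npz")['p'][v0:v1,u0:u1,::-1];k=3 if n=='side' else 4
    cv2.imwrite(f"pics/{n}c.png",cv2.resize(p,None,fx=k,fy=k,interpolation=cv2.INTER_CUBIC))
E
```

```text
red
top [304 144  10  10  67] [308.6 148.1] [0.6858 0.0448 0.266 ] [0.668 0.031 0.26 ] [0.7   0.061 0.27 ]
side [251 164  14   7  53] [257.5 167.3] [0.6826 0.0466 0.2658] [0.669 0.031 0.263] [0.699 0.061 0.269]
blk
top [271 191   9   9  58] [275.  194.6] [0.526  0.1462 0.2914] [0.513 0.134 0.278] [0.538 0.16  0.3  ]
side [265 204  13  12 105] [271.5 209.4] [0.5218 0.1533 0.2871] [0.514 0.139 0.277] [0.541 0.164 0.295]
```

View pics/topc.png

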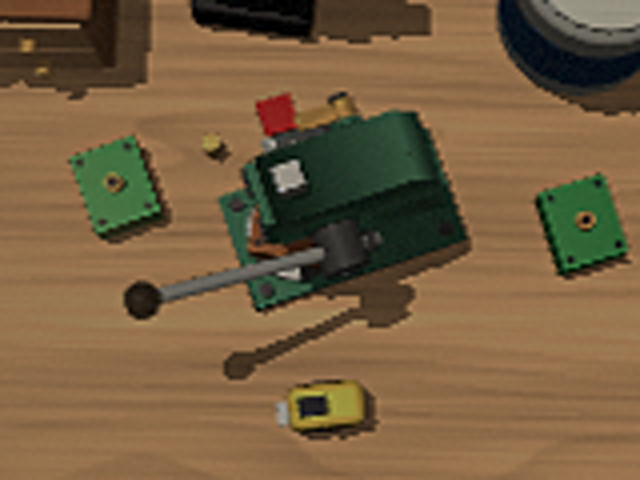

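View pics/sidec.png

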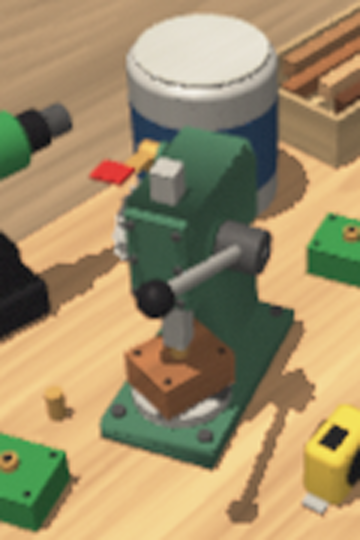

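The crops show the red pad at full-picture pixel (309,149), the ram top at (312,164), and the bar running from (276,195) to (325,182). The block sits below the ram. The green blocks on both sides are look-alikes. Next I refine the yaw and the ball centre.

```bash
cat >> h.py <<'E'
from scipy.spatial.transform import Rotation as Ro
def rot(s): 
    q=s["orientation"];return Ro.from_quat([q[1],q[2],q[3],q[0]]).as_matrix()
def ray(n,u,v):
    K,R,t=cam(n);return -R.T@t,R.T@np.array([(u-K[0,2])/K[0,0],(v-K[1,2])/K[1,1],1])
def tri(a,b):
    A=[];y=[]
    for o,d in(a,b):
        d=d/np.linalg.norm(d);M=np.eye(3)-np.outer(d,d);A.append(M);y.append(M@o)
    return np.linalg.lstsq(np.vstack(A),np.hstack(y),rcond=None)[0]
E
python3 - <<'E'
from h import *
print('pad',tri(ray('top',308.6,148.1),ray('side',257.5,167.3)))
ball=tri(ray('top',275,194.6),ray('side',271.5,209.4));print('ball',ball)
z=np.load("pics/top0.npz");P=cloud('top',z['d']);p=z['p'].astype(int)
q=P[(P[...,2]>.286)&(P[...,2]<.296)&(abs(P[...,0]-.65)<.06)&(abs(P[...,1]-.04)<.05)];print('ram',len(q),q.mean(0))
s=(p.max(-1)-p.min(-1)<30)&(p.max(-1)>70);s[:, :282]=0;s[:,316:]=0;s[:182]=0;s[197:]=0
b=P[s&(P[...,2]>.15)&(P[...,2]<.32)];print(len(b));c=b.mean(0);d=np.linalg.svd(b-c)[2][0];print('bar',c,d)
R=rot(read_state());print(R.round(3))
pad=np.array([.684,.0457,.266])
for t in([.684,.0457,.30],ball): print(((R.T@(np.array(t)-read_state()['tcp_pos']))*100).round(2))
E
```

```text
pad [0.68584298 0.04562489 0.26358886]
ball [0.52824079 0.14796716 0.28103892]
ram 43 [0.62930738 0.03281554 0.28973559]
109
bar [0.55441557 0.07487931 0.24993864] [-0.31112441  0.84228895  0.44017147]
[[ 0.923  0.386 -0.   ]
 [ 0.386 -0.923  0.001]
 [ 0.    -0.001 -1.   ]]
[ 64.87 -32.83  -6.86]
[ 54.44 -48.27  -4.95]
```

The measurements agree. The pad–ram spacing is 57 mm, as specified, and the bar elevation of 0.456 rad gives a ball height of 0.281. The tool's y axis already lies along the press's local x, so I keep the orientation, shut the gripper and go above the pad.

```bash
python3 -m handwheel '[[1,4,-2,-4,0,0,0],[1,8,-4,-8,0,0,0],[1,13,-6.5,-10,0,0,0],[1,18,-9,-11,0,0,0],[1,23,-11.5,-11,0,0,0],[1,28,-14,-11,0,0,0],[1,33,-16.5,-11,0,0,0],[1,38,-19,-11,0,0,0]]' && python3 -m handwheel '[[1,5,-2.5,0,0,0,0],[1,10,-5,0,0,0,0],[1,15,-7.5,0,0,0,0],[1,20,-10.5,0,0,0,0],[1,24,-12.5,0,0,0,0],[1,26.9,-13.8,0,0,0,0],[1,26.9,-13.8,0,0,0,0],[1,26.9,-13.8,0,0,0,0]]'
python3 - <<'E'
from h import *
s=read_state();R=rot(s);print(s['tcp_pos'],s['clock'],s['opening'],s['wrist_force'],((R.T@(np.array([.6845,.0457,.266])-s['tcp_pos']))*100).round(2))
p,d=viewer.read_camera("side");cv2.imwrite("pics/s1.png",cv2.resize(p[90:290,180:380,::-1],None,fx=3,fy=3))
E
```

```text
clock: 1.1
tcp_pos: [0.4903, -0.184, 0.3411]
orientation: [-0.0, 0.98, 0.197, -0.0]
wrist_force: [0.6, -1.2, 0.6]
opening: -0.0001
finger_force: 0.0
clock: 2.1
tcp_pos: [0.6841, 0.0449, 0.3411]
orientation: [0.0, 0.981, 0.196, -0.0]
wrist_force: [-0.8, 0.7, 0.3]
opening: 0.0003
finger_force: 0.0
[0.68413723 0.0449239  0.34105354] 2.1 0.00032801512374213993 [-0.77059702  0.71480585  0.2683003 ] [ 0.07 -0.06  7.51]
```

View pics/s1.png

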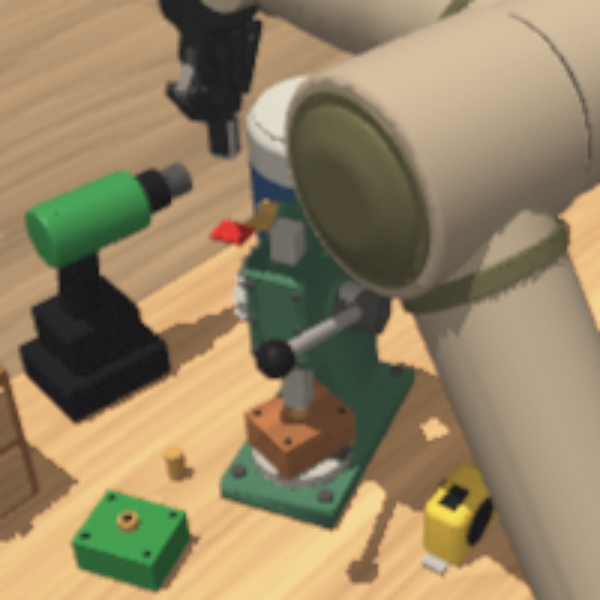

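The shut fingertips, at crop (225,150), hang directly over the red pad at (232,232), and nothing is in between. I press down to about 14 mm of pad travel.

```bash
python3 -m handwheel '[[1,0,0,3,0,0,0],[1,0,0,6,0,0,0],[1,0,0,7,0,0,0],[1,0,0,7.5,0,0,0],[1,0,0,8,0,0,0],[1,0,0,8.5,0,0,0],[1,0,0,8.9,0,0,0],[1,0,0,8.9,0,0,0]]'
```

```text
clock: 3.15
tcp_pos: [0.6844, 0.0457, 0.2522]
orientation: [-0.0, 0.98, 0.197, 0.0]
wrist_force: [-1.1, 2.0, 2.3]
opening: 0.0
finger_force: 1.0
```

```bash
python3 -m handwheel '[[1,0,0,0,0,0,0],[1,0,0,0,0,0,0],[1,0,0,-3,0,0,0],[1,0,0,-8,0,0,0],[1,0,-5,-9,0,0,0],[1,-4,-9,-9,0,0,0],[1,-8,-13,-9,0,0,0],[1,-11,-16,-9,0,0,0]]'
python3 - <<'E'
from h import *
s=read_state();R=rot(s)
p,d=viewer.read_camera("side");P=cloud("side",d);p2=p.astype(int)
m=(p2[...,0]>110)&(p2[...,1]<60)&(p2[...,2]<60)&(abs(P[...,0]-.684)<.04)&(abs(P[...,1]-.046)<.04)
print(m.sum(),np.median(P[m],0))
print(s['tcp_pos'],((R.T@(np.array([.528,.148,.281])-s['tcp_pos']))*100).round(2))
cv2.imwrite("pics/s2.png",cv2.resize(p[90:290,180:380,::-1],None,fx=3,fy=3))
E
```

```text
clock: 4.15
tcp_pos: [0.5192, 0.1509, 0.3424]
orientation: [0.0, 0.98, 0.197, 0.0]
wrist_force: [0.7, -0.2, 0.5]
opening: 0.0003
finger_force: 0.0
0 [nan nan nan]
[0.51924895 0.15092869 0.34241986] [0.69 0.6  6.14]
  return _methods._mean(a, axis=axis, dtype=dtype,
  ret = um.true_divide(
```

View pics/s2.png

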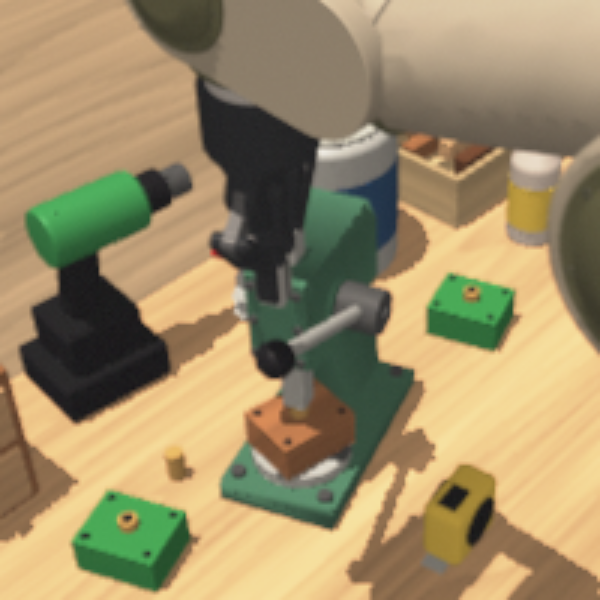

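The gripper hides the pad in this view. The fingertips at crop (272,300) are above the ball at (276,357). I check the pad with the top camera.

```bash
python3 - <<'E'
from h import *
p,d=viewer.read_camera("top");P=cloud("top",d);q=p.astype(int)
m=(q[...,0]>90)&(q[...,1]<60)&(q[...,2]<60);m[:135]=0;m[165:]=0;m[:,:290]=0;m[:,340:]=0
print(m.sum(),np.median(P[m],0),P[m][:,2].min(),P[m][:,2].max())
E
```

```text
68 [0.685738   0.04802836 0.25107963] -0.00566994374207443 0.25671844790252163
```

The pad now sits at z 0.251, which is 15 mm down and about 0.28 rad, so the pawl is clear. Next I push the ball down along its arc.

```bash
python3 -m handwheel '[[1,0.7,0.5,2,0,0,0],[1,0.7,0.5,4,0,0,0],[1,0.7,0.4,4.7,0,0,0],[1,0.7,0,5.7,0,0,0],[1,0.7,-0.5,7.2,0,0,0],[1,0.7,-0.9,8.6,0,0,0],[1,0.7,-1.2,10,0,0,0],[1,0.7,-1.2,10,0,0,0]]'
python3 - <<'E'
from h import *
p,d=viewer.read_camera("side");cv2.imwrite("pics/s3.png",cv2.resize(p[90:290,180:380,::-1],None,fx=3,fy=3))
E
```

```text
clock: 5.25
tcp_pos: [0.5232, 0.1646, 0.2423]
orientation: [0.0, 0.98, 0.197, -0.0]
wrist_force: [0.1, -0.5, -0.9]
opening: 0.0
finger_force: 0.0
```

View pics/s3.png

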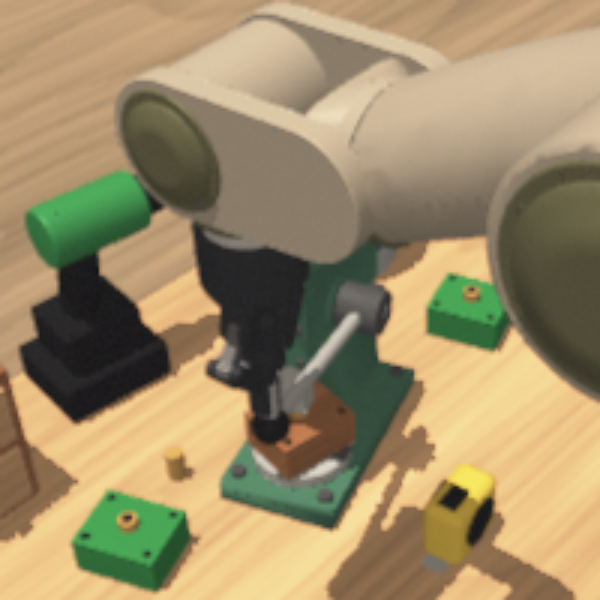

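The ball, at crop (268,428), rides under the fingertips. The lever has passed the teeth and the measured force is small. I continue along the arc.

```bash
python3 -m handwheel '[[1,0,-0.1,1.4,0,0,0],[1,0,-0.1,2.7,0,0,0],[1,0,0,4.1,0,0,0],[1,0,0.1,5.5,0,0,0],[1,0,0.3,6.8,0,0,0],[1,0,0.6,8.2,0,0,0],[1,0,0.9,9.0,0,0,0],[1,0,1.2,9.8,0,0,0]]'
```

```text
clock: 6.3
tcp_pos: [0.5281, 0.1538, 0.1451]
orientation: [-0.001, 0.98, 0.197, 0.001]
wrist_force: [-2.6, 6.1, 7.2]
opening: 0.0003
finger_force: 3.6
```

```bash
python3 -m handwheel '[[1,0,0.1,0.2,0,0,0],[1,0,0.2,0.4,0,0,0],[1,0,0.3,0.6,0,0,0],[1,0,0.4,0.8,0,0,0],[1,0,0.5,1.0,0,0,0],[1,0,0.6,1.2,0,0,0],[1,0,0.7,1.4,0,0,0],[1,0,0.7,1.4,0,0,0]]'
```

```text
clock: 7.3
tcp_pos: [0.5305, 0.1478, 0.1315]
orientation: [-0.001, 0.98, 0.197, 0.001]
wrist_force: [-4.0, 6.1, 9.0]
opening: 0.0
finger_force: 4.5
```

```bash
python3 -m handwheel '[[1,0,0.05,0.1,0,0,0],[1,0,0.1,0.2,0,0,0],[1,0,0.15,0.3,0,0,0],[1,0,0.2,0.4,0,0,0],[1,0,0.2,0.4,0,0,0],[1,0,0.2,0.4,0,0,0],[1,0,0.2,0.4,0,0,0],[1,0,0.2,0.4,0,0,0]]'
```

```text
clock: 8.3
tcp_pos: [0.531, 0.1467, 0.1286]
orientation: [-0.001, 0.98, 0.197, 0.001]
wrist_force: [-8.1, 9.2, 19.4]
opening: -0.0002
finger_force: 9.7
```

```bash
python3 -m handwheel '[[1,0,0,0.1,0,0,0],[1,0,0,0.15,0,0,0],[1,0,0,0.15,0,0,0],[1,0,0,0.15,0,0,0],[1,0,0,0.15,0,0,0],[1,0,0,0.15,0,0,0],[1,0,0,0.15,0,0,0],[1,0,0,0.15,0,0,0]]'
```

```text
clock: 9.3
tcp_pos: [0.5312, 0.1464, 0.1277]
orientation: [-0.001, 0.98, 0.197, 0.002]
wrist_force: [-9.4, 7.7, 24.6]
opening: 0.0003
finger_force: 12.1
```

The force climbs to 25 N with almost no further motion, so this is the hard stop. I lift off outwards and check.

```bash
python3 -m handwheel '[[1,0,0,-1,0,0,0],[1,0,-1,-4,0,0,0],[1,0,-2,-9,0,0,0],[1,-2,-3,-14,0,0,0],[1,-6,-3,-19,0,0,0],[1,-11,-2,-22,0,0,0],[1,-16,3,-22,0,0,0],[1,-21,7,-22,0,0,0]]' && python3 -m handwheel '[[1,-3,5,0,0,0,0],[1,-6,10,0,0,0,0],[1,-9,15,0,0,0,0],[1,-12,20,0,0,0,0],[1,-12,20,0,0,0,0],[1,-12,20,0,0,0,0],[1,-12,20,0,0,0,0],[1,-12,20,0,0,0,0]]'
python3 - <<'E'
from h import *
p,d=viewer.read_camera("side");P=cloud("side",d);q=p.astype(int)
m=(q[...,0]>120)&(q[...,1]<60)&(q[...,2]<60);m[:150]=0;m[185:]=0;m[:,:240]=0;m[:,275:]=0
print('pad',m.sum(),np.median(P[m],0))
m=(q.max(-1)<50)&(np.linalg.norm(P-[.53,.145,.115],axis=-1)<.035);print('ball',m.sum(),P[m].mean(0),P[m].max(0))
cv2.imwrite("pics/s4.png",cv2.resize(p[130:270,230:350,::-1],None,fx=4,fy=4,interpolation=cv2.INTER_CUBIC))
E
```

```text
clock: 10.3
tcp_pos: [0.368, 0.0065, 0.3453]
orientation: [0.001, 0.98, 0.197, 0.001]
wrist_force: [1.2, -0.4, 1.1]
opening: -0.0004
finger_force: 0.0
clock: 11.3
tcp_pos: [0.3355, -0.2219, 0.3451]
orientation: [0.0, 0.98, 0.197, 0.0]
wrist_force: [0.5, 0.4, -0.2]
opening: -0.0002
finger_force: 0.0
pad 16 [0.67603714 0.05623788 0.25028384]
ball 79 [0.52389673 0.1509123  0.12536876] [0.53546544 0.16109288 0.1342699 ]
```

View pics/s4.png

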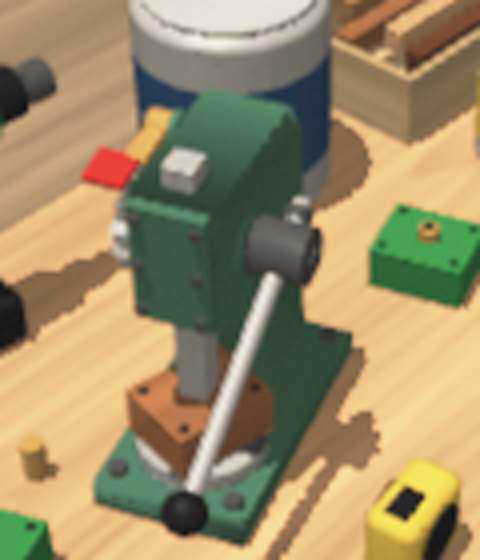

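The lever is down with the ball at crop (185,512). The ram face at (195,398) is against the block's top with no brass visible. The pad at (110,168) is still depressed, and the block sits flat.

```bash
python3 -c "from rig import job; print(job.job_done())"
```

```text
the job is handed in; nothing more can be done
None
```

I handed the job in at about 11 s of the 42 s: the pawl is pressed clear, the lever is down on its stop with the bush looking flush in the last picture, and the arm is clear of everything; the judge's verdict was not shown.

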